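# Load a sample cartridge under a reader's sprung flap

### The job

Load the cartridge that lies in the reader's lane: press the flap's bar down with one fingertip and, while holding the flap open, push the cartridge along the lane under it with the other fingertip until it is fully home against the stop. Then let go so that the flap springs shut. Only push the cartridge, never lift it, do not jam it against the flap or let the flap drop on it, and leave everything else on the bench where it is.

Things in the scene. Friction and masses are not known exactly. Their poses are not given: they have to be found in the camera images.
- reader: bench reader, fixed. Origin: table height, on the centre line of its loading lane, below the front of the flap. x: along the lane, direction of loading; y: left across it; z up. Lane: aluminium channel x = -165 to 52 mm, floor at z = 12 mm, 31 mm wide between side walls with tops at z = 18 mm. White housing 60 mm high behind it, x = 66 to 190, y = -85 to 95 mm
- lane_end (a point): foot of the stop block that ends the lane, on its centre line at floor height (x = 52, z = 12 mm in the reader's frame)
- flap (a joint): opening angle of the sheet-steel flap, rad: 0 closed, stop at 0.62. Its hinge is parallel to the lane; pressing its bar down lifts its roof over the lane. A spring shuts it when let go: 0.06 N m closed, 0.14 N m at 0.5 rad, that is about 5 N at the bar. Above 0.25 rad the cartridge passes freely. Open, it stays under 75 mm above the table
- roof_lip (a point): middle of the lower edge of the flap's front lip (moves with the flap); closed: x = 0 to 4 mm, z = 19 mm in the reader's frame. The lip hangs across the lane from the roof (x = 2 to 62, y = -18 to 46 mm, top at z = 31 mm when closed). Closed, it stops the cartridge's body but the thin tongue passes below
- hinge (a point): middle of the flap's hinge line, in the reader's frame at y = 46, z = 28 mm: a tube of 8 mm diameter, x = -155 to 60 mm, parallel to the lane, on posts up to z = 30 mm. The roof lies on the lane's side of it, the press bar on the other side (left)
- bar_mid (a point): centre of the top of the flap's press bar: flat steel strip parallel to the lane, x = -165 to -8 mm, y = 64 to 90 mm in the reader's frame, top at z = 31 mm when closed. A fingertip on it at z = 18 mm, 70 to 85 mm from the lane's centre line, holds the flap 0.35 to 0.55 rad open and may slide along the bar. Moves with the flap
- cartridge: white sample cartridge, loose in the lane, about 40 g, 28 mm wide. Origin: centre of the body's underside; x points to the flap. Body x = -22 to 22 mm, 12 mm high; tongue x = -48 to -22 mm, 4 mm high, 18 mm wide; upright push lip at the rear, x = -54 to -48 mm, 16 mm high. Home: front on the stop, origin at x = 30 mm in the reader's frame, push lip still outside the flap
- spare: spare cartridge, same shape and size as the cartridge in the lane, lying on the table to the right of the lane; a bystander. Origin: centre of its body's underside
- vial: small amber jar, 24 mm diameter, 45 mm high, to the right of the lane; a bystander. Origin: centre of its underside
- dropper: white bottle, 36 mm diameter, 70 mm high, standing on the reader's housing (60 mm high) behind the lane; a bystander. Origin: centre of its underside
- beaker: glass cup, 60 mm diameter, 60 mm high, left of the reader; a bystander. Origin: centre of its underside
- slidebox: flat box 85 x 60 x 30 mm, left of the press bar; a bystander. Origin: centre of its underside
- tray: small open tray 90 x 70 x 30 mm, right of the lane, beyond the small jar; a bystander. Origin: centre of its underside
- reagent: reagent bottle, 70 mm diameter, 150 mm high, far to the left; a bystander. Origin: centre of its underside
There are look-alikes about, which are no part of the job. What is shaped like the cartridge but red or turquoise is not meant.

How it is judged:
On the way, in this order (a step that is already met when the one before it is completed fails the run):
1. the flap is pressed open by the fingers before the cartridge goes under it (value of joint flap above 0.25 rad and contact force between the fingers and flap above 0.5 N and x of cartridge in the frame of reader below -0.012 m), for 0.1 s.
2. the cartridge reaches the stop while the fingers hold the flap open (value of joint flap above 0.2 rad and contact force between the fingers and flap above 0.5 N and x of cartridge in the frame of reader between 0.0265 and 0.033 m and y of cartridge in the frame of reader between -0.004 and 0.004 m and z of cartridge in the frame of reader below 0.015 m and angle between cartridge's own z axis and vertical below 0.08 rad), for 0.1 s.
At the end, for the whole second after the job is handed in: the cartridge lies flat and at rest in the lane within 3.5 mm of the stop, and the flap has closed over it (below 0.05 rad) (x of cartridge in the frame of reader between 0.0265 and 0.033 m and y of cartridge in the frame of reader between -0.004 and 0.004 m and z of cartridge in the frame of reader below 0.015 m and angle between cartridge's own z axis and vertical below 0.08 rad and value of joint flap below 0.05 rad and linear speed of cartridge below 0.01 m/s); the robot touches nothing.
It fails at once if the cartridge is lifted or carried (more than 7 mm off the lane's floor, or tipped by more than 0.25 rad) (z of cartridge in the frame of reader above 0.019 m or angle between cartridge's own z axis and vertical above 0.25 rad).
It fails at once if the cartridge is jammed against the flap or the flap drops on it (more than 3 N between them) (contact force between flap and cartridge above 3 N).
It fails at once if a bystander is moved by more than 20 mm (distance of any of spare, vial, dropper, beaker, slidebox, tray, reagent from where it was at the start of the episode above 0.02 m).
It also fails if it takes over 35 s, if anything falls off the work surface, if the arm or the gripper's body presses on something with over 40 N, if the wrist force passes 120 N, or if a joint passes its speed limit or range.

### The arm

A 7-joint arm with a two-finger parallel gripper is mounted at the origin on the work surface. World frame = base frame: x ahead of the robot, y to its left, z up, the work surface at z = 0. Lengths are in m, angles in rad, forces in N, time in s.
With the tool pointing down it reaches from about 0.425 to 0.875 m from the base axis. Payload 4.7 kg.
Tool frame: the origin (TCP) lies on the mounting face of the last link; the fingertips stand 182 mm ahead of it and the grasp point (between the pads) lies 164 mm ahead of it; z points along the fingers, y is the line along which they close (so a half turn about z gives the same grasp; the last joint's range is limited). The gripper opens to 87 mm and grips with 3 to 60 N. Pads are 19 mm wide; open, the fingers measure 117 mm over their backs; the gripper's body (75 mm by 190 mm) begins 51 mm behind the grasp point.
Start: joints at [1.186, 0.321, -0.07, 1.45, 0.023, 1.371, -0.057], TCP at [0.252, -0.599, 0.405] pointing down, gripper open.
Joint ranges: [-2.86, 2.86], [-0.3, 2.09], [-1.38, 1.24], [0.06, 2.45], [-1.56, 4.7], [0.09, 2.05], [-2.69, 2.69]. Speed limits (rad/s): [2.57, 2.57, 3.14, 3.14, 3.14, 3.14, 3.14].

### API

Orientations are given as [roll, pitch, yaw] about the fixed x, y, z axes, in that order (R = Rz(yaw) Ry(pitch) Rx(roll)).
In Python, from workcell import readout, cams, manip gives the robot as it stands. The module is installed in compiled form; this text tells all that it offers.
- The arm moves only by the tool move_arm, never from a script. Its argument "steps" is a list of rows, each a list of 6 numbers: the shift along the tool's x, y, z each as a share of 0.025 m, from -1 to 1, then the turn, a rotation vector about the tool's x, y, z each as a share of 4 degrees, from -1 to 1. A call has 1 to 10 rows; each row shifts and turns the commanded pose from where the row before left it, along the tool's axes as they then stand; what a row does not reach is not made up. A row lasts 1/10 s, in which the tool goes at most 50 mm and 8.59 degrees, less where a joint would pass 70% of its speed; a pose out of reach is approached as far as the arm can. A call with a number of a shift or a turn outside -1 to 1 is refused whole. A call with a gripper value outside its range is refused whole. "claw" is the opening, from -1 (shut) to 1 (fully open), set as the call begins (left out, the last holds). The fingers move at their own pace and stop on an object; the grip force is fixed at half the most. Time passes only in rows, so rows that do not move let the fingers close. It gives the time, the measured TCP pose, the force, the opening and the grip force at its end, in the units of the state.
- readout.observe(): the state, without advancing time (a new reading comes with each control period).
- cams.get_image(name): name is "scene" or "side" or "wrist"; returns a dict with "img" (480x640x3 uint8, red, green, blue), "fx", "fy", "cx", "cy" (pixels), "origin" and "rotation" of the camera in the world. Camera axes: x right, y down, z forward; pixel columns grow to the right and rows downward; lengths in m; the calibration is good to about 2 mm. The wrist camera is an equidistant fisheye: a pixel r from the principal point sees the ray r / f radians off the axis. A picture is of the moment at which its call begins. There is no depth.
- manip.sign_off(): hands the job in; it is judged then, once.
The state is a dict: "clock": time; "joints": joint angles; "qd": joint speeds; "joint_efforts": joint torques, N m; "eef_pos": TCP position; "tcp_rot": TCP orientation; "wrist_force": force on the tool from outside, world axes, zero at the start; "wrist_torque": the same for the moment, N m; "opening": finger opening in m; "finger_force": force on a finger pad.
Only numpy, scipy, OpenCV 4.12 (cv2) and the standard library are available. Lean on these libraries where they do the work, as an engineer would, in place of code of your own. Each camera call takes 0.05 s, during which the arm holds its last target. There are 200 camera calls.

## Working session

There is one attempt and no reset: what is moved stays moved. The work goes in short steps, Python scripts to look and compute and a tool call to move; the robot and the scene stay as the last step left them, time stands still between calls to the robot, and variables do not carry over. Pictures are saved under pics/ and viewed, at most 12 in all, crops included, and the job is handed in when it is done.

Besides the shell and the picture viewer there is one more tool, called as a command line: name --pt "numbers of a row" for each row, then --argument value for the rest. move_arm: Moves the arm, as the interface text tells. Shift numbers are shares of 0.025 m and turn numbers shares of 4 degrees, none past 1 either way. Its arguments: {"type":"object","properties":{"steps":{"type":"array","items":{"type":"array","items":{"type":"number","minimum":-1,"maximum":1}}},"claw":{"type":"number"}},"required":["steps"]}

```bash
mkdir -p pics; python3 - <<'E'
from workcell import readout,cams
import cv2,pickle
s=readout.observe();print(s)
d={}
for n in("scene","side"):
    d[n]=cams.get_image(n);c=d[n];print(n,c['fx'],c['fy'],c['cx'],c['cy'],c['origin'],c['rotation'])
    cv2.imwrite(f'pics/{n}0.png',c['img'][:,:,::-1])
pickle.dump(d,open('d0.pkl','wb'))
E
```

```text
{'clock': 0.0, 'joints': array([ 1.18607314,  0.32180691, -0.07008846,  1.45169457,  0.02260995,
        1.37079616, -0.05687768]), 'qd': array([ 0.00089999,  0.00045026, -0.00038591,  0.0002458 ,  0.00052306,
        0.0004577 , -0.00143755]), 'joint_efforts': array([-1.03101549e-04, -4.91281343e+01, -4.04138966e-01, -3.12526488e+01,
       -6.38929149e-02,  4.35393071e-02,  1.61611210e-04]), 'eef_pos': array([ 0.25230456, -0.59880203,  0.40366184]), 'tcp_rot': array([-3.13967781e+00,  1.08224276e-04,  3.98882139e-01]), 'wrist_force': array([ 0.87156911, -0.24782245, -0.0776659 ]), 'wrist_torque': array([ 0.00547739,  0.00566728, -0.02115977]), 'finger_force': 0.0, 'opening': 0.08696469782854155}
scene 512.3752467287484 512.3752467287484 321.53236504035436 246.087642385442 [ 1.36112494 -0.01563424  1.08060914] [-2.46520974  0.01259935  1.39233345]
side 542.6390863584099 542.6390863584099 322.38602406334616 230.40183208231292 [ 0.41144276 -0.65203493  0.90181371] [-2.38311311  0.01299572 -0.21782571]
```

View pics/scene0.png

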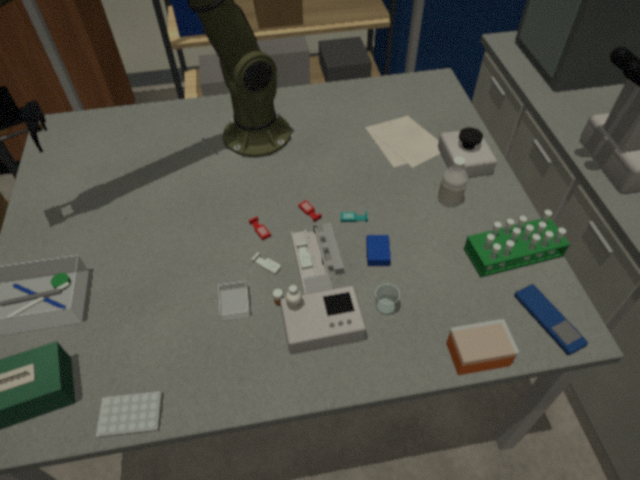

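View pics/side0.png

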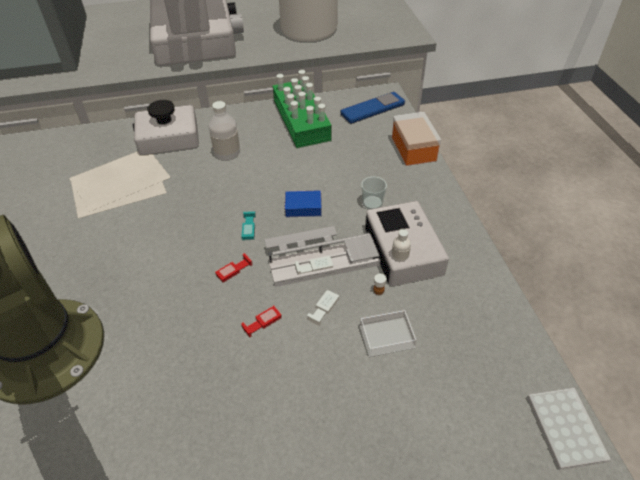

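The lane cartridge appears at scene (305,257) and side (315,265). Look-alikes, scene / side pixels:
- spare, white: (266,262) / (323,306)
- reds: (260,228) and (310,210) / (262,320) and (234,268)
- turquoise: (354,216) / (249,225)

I choose the white one in the channel. Next come enlarged crops of both views.

```bash
cat > h.py <<'E'
import numpy as np,cv2
from scipy.spatial.transform import Rotation as R
from scipy.optimize import least_squares
def cam(c):
    r=np.asarray(c['rotation'],float); M=R.from_euler('xyz',r).as_matrix() if r.size==3 else r
    return M,np.asarray(c['origin'],float)
def ray(c,u,v):
    M,o=cam(c);return o,M@np.array([(u-c['cx'])/c['fx'],(v-c['cy'])/c['fy'],1])
def at_z(c,u,v,z):
    o,d=ray(c,u,v);return o+d*(z-o[2])/d[2]
def proj(c,P):
    M,o=cam(c);q=(np.atleast_2d(P)-o)@M
    return np.c_[c['fx']*q[:,0]/q[:,2]+c['cx'],c['fy']*q[:,1]/q[:,2]+c['cy']]
def tow(p,P):  # p = x,y,yaw
    P=np.atleast_2d(P);a=p[2];return np.c_[p[0]+P[:,0]*np.cos(a)-P[:,1]*np.sin(a),p[1]+P[:,0]*np.sin(a)+P[:,1]*np.cos(a),P[:,2]]
E
python3 - <<'E'
import pickle,cv2,numpy as np
from h import *
d=pickle.load(open('d0.pkl','rb'))
print(at_z(d['scene'],257,140,0),at_z(d['scene'],320,290,.03),at_z(d['side'],320,262,.03))
s=d['side']['img'][210:310,250:450,::-1];c=d['scene']['img'][215:355,250:390,::-1]
cv2.imwrite('pics/side_c.png',cv2.resize(s,None,fx=4,fy=4,interpolation=cv2.INTER_CUBIC))
cv2.imwrite('pics/scene_c.png',cv2.resize(c,None,fx=4,fy=4,interpolation=cv2.INTER_CUBIC))
E
```

```text
[ 0.03035035 -0.00266362  0.        ] [0.66441925 0.09275617 0.03      ] [0.55431038 0.06903401 0.03      ]
```

View pics/side_c.png

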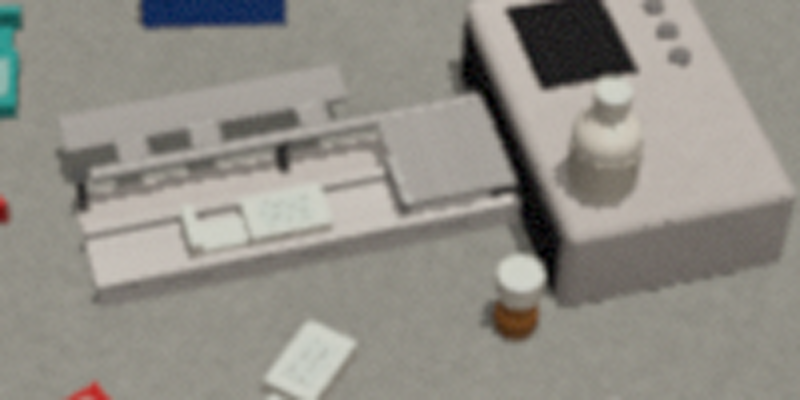

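View pics/scene_c.png

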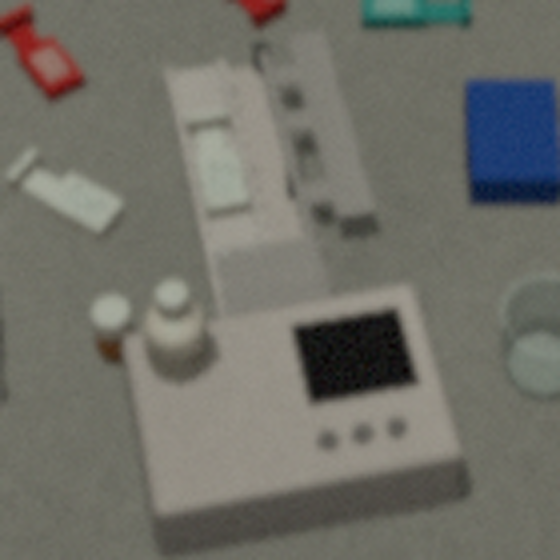

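Both crops show the white cartridge in the channel with its push lip away from the flap, the flap plate over the lane, and the press bar on the left (blue-box) side. Next I fit the reader pose from the corner pixels.

```bash
cat > fit.py <<'E'
import pickle
from h import *
d=pickle.load(open('d0.pkl','rb'))
sd=lambda u,v:(250+(u+.5)/4-.5,210+(v+.5)/4-.5)
sc=lambda u,v:(250+(u+.5)/4-.5,215+(v+.5)/4-.5)
F=[('scene',(66,-85,60),sc(125,340)),('scene',(66,95,60),sc(413,285)),('scene',(190,-85,60),sc(155,515)),('scene',(190,95,60),sc(462,460)),
('scene',(-165,90,31),sc(325,33)),('scene',(-8,90,31),sc(378,213)),('scene',(-8,64,31),sc(340,220)),('scene',(2,-18,31),sc(217,250)),
('side',(66,-85,60),sd(562,235)),('side',(190,-85,60),sd(790,197)),('side',(66,95,60),sd(468,3)),
('side',(-165,90,31),sd(60,120)),('side',(-8,90,31),sd(338,68)),('side',(2,46,31),sd(378,125)),('side',(2,-18,31),sd(405,203)),('side',(62,-18,31),sd(515,185))]
C=[('scene',(22,-14,24),sc(207,215)),('scene',(22,14,24),sc(247,206)),('scene',(-22,-14,24),sc(197,137)),('scene',(-22,14,24),sc(236,130)),
('side',(22,14,24),sd(318,185)),('side',(22,-14,24),sd(331,212)),('side',(-22,14,24),sd(243,203)),('side',(-22,-14,24),sd(250,241))]
def res(p,F):
    return np.concatenate([proj(d[n],tow(p[:3],np.array(P)/1e3))[0]-q for n,P,q in F])
def fit(F,p0,name):
    r=least_squares(res,p0,args=(F,),loss='soft_l1');p=r.x
    e=res(p,F).reshape(-1,2)
    print(name,p[:3].round(4),np.degrees(p[2]).round(2))
    for f,x in zip(F,e):print(f[0],f[1],x.round(1))
    return p
if __name__=='__main__':
    p=fit(F,[.6,.09,.2],'reader')
    ps=[fit([f for f in F if f[0]==n],p,n) for n in('scene','side')]
    c=fit(C,[.55,.07,p[2]],'cart')
    t=c[:2]-p[:2];a=p[2];print('cart in reader',t@[np.cos(a),np.sin(a)],t@[-np.sin(a),np.cos(a)])
    print('bystander tops: vial',at_z(d['scene'],*sc(112,310),.045),'slidebox c',at_z(d['scene'],*sc(512,135),.03),'beaker',at_z(d['scene'],*sc(548,310),.06))
    np.save('reader.npy',p)
E
python3 fit.py
```

```text
reader [0.6177 0.0749 0.0172] 0.98
scene (66, -85, 60) [-1.8 -2.9]
scene (66, 95, 60) [ 0.2 -1.9]
scene (190, -85, 60) [-1.3 -0.6]
scene (190, 95, 60) [ 0.7 -1.2]
scene (-165, 90, 31) [ 0.4 -1. ]
scene (-8, 90, 31) [-0.1 -0.6]
scene (-8, 64, 31) [-0.6 -0.7]
scene (2, -18, 31) [-1.1  0.3]
side (66, -85, 60) [2.  1.7]
side (190, -85, 60) [ 3.3 -0.3]
side (66, 95, 60) [-0.4 -1.4]
side (-165, 90, 31) [ 0.2 -1.5]
side (-8, 90, 31) [ 0.3 -1.1]
side (2, 46, 31) [-0.2 -2.1]
side (2, -18, 31) [0.9 0.2]
side (62, -18, 31) [ 0.8 -0.6]
scene [0.6209 0.0753 0.0216] 1.24
scene (66, -85, 60) [-1.3 -1.7]
scene (66, 95, 60) [ 0.7 -1. ]
scene (190, -85, 60) [-0.5  0.7]
scene (190, 95, 60) [ 1.5 -0.3]
scene (-165, 90, 31) [ 0.5 -0.2]
scene (-8, 90, 31) [0.2 0.2]
scene (-8, 64, 31) [-0.3  0.2]
scene (2, -18, 31) [-0.7  1.4]
side [0.6158 0.0735 0.0162] 0.93
side (66, -85, 60) [1.3 2.4]
side (190, -85, 60) [2.6 0.4]
side (66, 95, 60) [-1.  -0.8]
side (-165, 90, 31) [-0.6 -0.9]
side (-8, 90, 31) [-0.4 -0.6]
side (2, 46, 31) [-0.9 -1.5]
side (2, -18, 31) [0.2 0.8]
side (62, -18, 31) [0.1 0.1]
cart [0.5569 0.0723 0.0275] 1.58
scene (22, -14, 24) [-0.2 -2.2]
scene (22, 14, 24) [ 0.5 -1.8]
scene (-22, -14, 24) [-0.7  4.1]
scene (-22, 14, 24) [0. 4.]
side (22, 14, 24) [ 0.2 -0.3]
side (22, -14, 24) [0.3 2.8]
side (-22, 14, 24) [-1.1 -0.8]
side (-22, -14, 24) [ 0.2 -0.4]
cart in reader -0.06083862665383278 -0.0015970618981592192
bystander tops: vial [ 0.66137705 -0.01068488  0.045     ] slidebox c [0.56383908 0.26382293 0.03      ] beaker [0.71972941 0.24429993 0.06      ]
```

Reader origin comes out at about (0.618, 0.0745) with yaw about 1°, and both cameras agree within a few mm. I turn and carry the tool toward a hover point behind the cartridge.

move_arm --pt "1 -1 0 0 0 1" --pt "1 -1 0 0 0 1" --pt "1 -1 0 0 0 1" --pt "1 -1 0 0 0 1" --pt "1 -1 0 0 0 1" --pt "0.5 -1 0 0 0 0.47" --pt "0.5 -1 0 0 0 0" --pt "0.5 -1 0 0 0 0" --pt "0.5 -1 0 0 0 0" --pt "0.5 -1 0 0 0 0" --claw 0.6

```text
clock: 1.1
eef_pos: [0.4005, -0.3193, 0.4043]
tcp_rot: [-3.141, 0.001, 0.017]
wrist_force: [0.5, -0.3, -1.0]
opening: 0.0695
finger_force: 0.0
```

move_arm --pt "0.3 -1 0 0 0 0" --pt "0.3 -1 0 0 0 0" --pt "0.3 -1 0 0 0 0" --pt "0.3 -1 0 0 0 0" --pt "0.3 -1 0 0 0 0" --pt "0.3 -1 0 0 0 0" --pt "0.3 -1 0 0 0 0" --pt "0.3 -1 0 0 0 0" --pt "0.3 -1 0 0 0 0" --pt "0.3 -1 0 0 0 0"

```text
clock: 2.1
eef_pos: [0.471, -0.0681, 0.4044]
tcp_rot: [3.141, 0.001, 0.017]
wrist_force: [0.2, -0.0, 0.2]
opening: 0.0696
finger_force: 0.0
```

move_arm --pt "0.1 -1 0.5 0 0 0" --pt "0.1 -1 0.5 0 0 0" --pt "0.1 -1 0.5 0 0 0" --pt "0.1 -1 0.5 0 0 0" --pt "0.1 -1 0.5 0 0 0" --pt "0.1 -1 0.5 0 0 0" --pt "0.1 -1 0.5 0 0 0" --pt "0 0 0 0 0 0"

```text
clock: 2.9
eef_pos: [0.4843, 0.1095, 0.3155]
tcp_rot: [-3.14, 0.003, 0.023]
wrist_force: [-0.6, -0.4, -0.1]
opening: 0.0695
finger_force: 0.0
```

```bash
python3 - <<'E'
from workcell import readout,cams
import cv2,pickle
c=cams.get_image('wrist');s=readout.observe();pickle.dump((c,s),open('w1.pkl','wb'))
print(s['clock'],s['eef_pos'],s['tcp_rot'],c['fx'],c['cx'],c['cy'],c['origin'],c['rotation'])
cv2.imwrite('pics/w1.png',cv2.resize(c['img'][:,:,::-1],(800,600),interpolation=cv2.INTER_CUBIC))
E
```

```text
2.95 [0.484857   0.10753927 0.31622616] [-3.14115660e+00  2.39470323e-03  2.07648928e-02] 371.64829954431775 319.80050183705725 235.5722146541125 [0.56163777 0.11153884 0.29517262] [ 2.85229554e+00  2.06408105e-03 -1.54963544e+00]
```

View pics/w1.png

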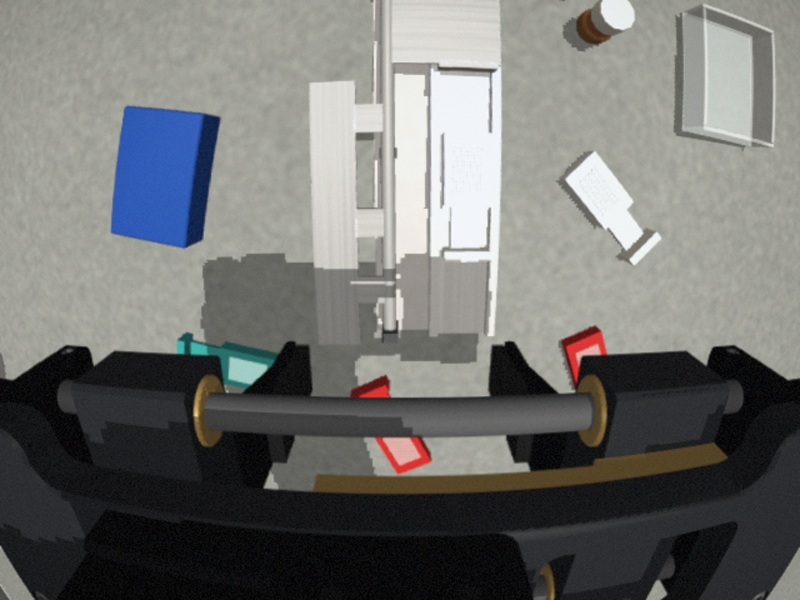

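The wrist view shows the bar at columns 309–360, rows 82–344, the roof front at row 67, the lane walls at columns 430 and 492, and the cartridge's push lip at rows 250–260. The spare is to the right at (600,200). I refit with these and enlarge the bright cartridge region.

```bash
cat >> h.py <<'E'
def projw(c,P):
    M,o=cam(c);q=(np.atleast_2d(P)-o)@M
    r=np.hypot(q[:,0],q[:,1]);t=np.arctan2(r,q[:,2])
    return np.c_[c['cx']+c['fx']*t*q[:,0]/r,c['cy']+c['fy']*t*q[:,1]/r]
E
cat > fitw.py <<'E'
import pickle
from h import *
c,s=pickle.load(open('w1.pkl','rb'))
v=lambda a,b:np.array([(a+.5)/1.25-.5,(b+.5)/1.25-.5])
F=[((-8,90,31),v(309,83)),((-8,64,31),v(353,82)),((-165,90,31),v(316,344)),((-165,64,31),v(360,344)),((2,-18,31),v(500,66)),((-155,46,32),v(390,331))]
f=lambda p:np.concatenate([projw(c,tow(p,np.array(P)/1e3))[0]-q for P,q in F])
r=least_squares(f,[.618,.0745,.02],loss='soft_l1').x
print(r.round(4));print(f(r).reshape(-1,2).round(1))
np.save('readerw.npy',r)
print('lane walls px',(projw(c,tow(r,[[-.1,.0155,.018],[-.1,-.0155,.018]]))*1.25).round(0))
for x in(-60,-64,-68):print(x,(projw(c,tow(r,np.array([[x+22,-14,24],[x+22,14,24],[x-22,14,24],[x-48,14,28],[x-54,14,28]])/1e3))*1.25).round(0).tolist())
E
python3 fitw.py
python3 - <<'E'
import pickle,cv2,numpy as np
c,s=pickle.load(open('w1.pkl','rb'))
i=c['img'][45:285,320:410,::-1].astype(float)
print(i.max(),np.percentile(i,[50,90]))
i=255*np.clip((i-150)/105,0,1)**3
cv2.imwrite('pics/w1c.png',cv2.resize(i.astype(np.uint8),None,fx=2.5,fy=2.5,interpolation=cv2.INTER_CUBIC))
E
```

```text
[0.6166 0.0748 0.0254]
[[-0.3  0.1]
 [ 1.  -0.9]
 [ 1.8  0.5]
 [-0.3  0.7]
 [-0.3  0. ]
 [-1.2 -0.5]]
lane walls px [[438. 236.]
 [489. 237.]]
-60 [[491.0, 134.0], [443.0, 133.0], [442.0, 208.0], [442.0, 253.0], [442.0, 263.0]]
-64 [[490.0, 141.0], [443.0, 140.0], [442.0, 215.0], [442.0, 259.0], [442.0, 269.0]]
-68 [[490.0, 148.0], [443.0, 147.0], [442.0, 221.0], [442.0, 266.0], [442.0, 276.0]]
250.0 [225. 246.]
```

View pics/w1c.png

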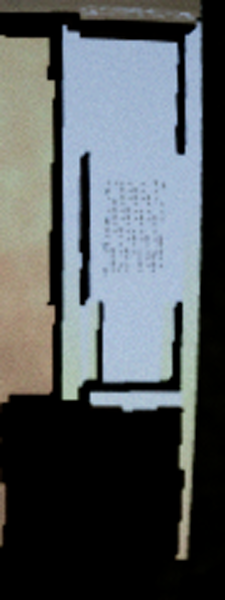

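The cartridge is at about x = -60 mm in the reader frame and centred, with its lip rear at about -114. I target TCP reader (-134, 41): lane finger 10 mm behind the lip, bar finger's inner edge at y ≈ 76. First I stop with the tips 27 mm above the pressing height.

move_arm --pt "-0.1 -0.2 0.8 0 0 0" --pt "0 0 0.8 0 0 0" --pt "0 0 0.8 0 0 0" --pt "0 0 0.7 0 0 0" --pt "0 0 0.4 0 0 0" --pt "0 0 0 0 0 0" --pt "0 0 0 0 0 0"

```text
clock: 3.65
eef_pos: [0.4834, 0.1106, 0.2303]
tcp_rot: [3.141, -0.001, 0.016]
wrist_force: [1.1, -0.4, 0.6]
opening: 0.0698
finger_force: 0.0
```

```bash
python3 - <<'E'
from workcell import readout,cams
import cv2,pickle,numpy as np
d={n:cams.get_image(n) for n in('wrist','side')};s=readout.observe();pickle.dump((d,s),open('w2.pkl','wb'))
print(s['clock'],s['eef_pos'],s['tcp_rot'],s['opening'],s['wrist_force'])
w=cv2.resize(d['wrist']['img'][150:350,160:480,::-1],None,fx=2.5,fy=2.5,interpolation=cv2.INTER_CUBIC)
cv2.imwrite('pics/w2.png',w)
E
```

```text
3.75 [0.48356478 0.11090234 0.23075213] [ 3.14144483e+00 -1.84371127e-03  1.65619535e-02] 0.0693338168478585 [ 0.71432661 -0.45394298  0.01740495]
```

View pics/w2.png

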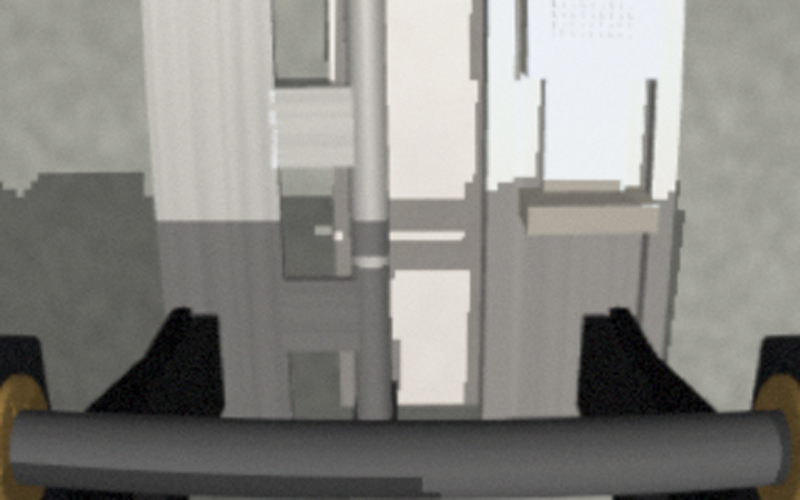

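The view shows the lip's rear top edge at row ~205 (columns 527–658), lane-finger tip at columns 582–632 and bar-finger tip at 178–220, front rows ~310. All is clear, so I measure these in the tool and reader frames.

```bash
python3 - <<'E'
import pickle
from h import *
d,s=pickle.load(open('w2.pkl','rb'));c=d['wrist']
def rayw(u,v):
    M,o=cam(c);x=(u-c['cx'])/c['fx'];y=(v-c['cy'])/c['fy'];t=np.hypot(x,y)
    return o,M@np.array([np.sin(t)*x/t,np.sin(t)*y/t,np.cos(t)])
P=lambda u,v:(160+(u+.5)/2.5-.5,150+(v+.5)/2.5-.5)
r=np.array([.617,.0748,.022]);cs,sn=np.cos(r[2]),np.sin(r[2])
def rd(q):t=q[:2]-r[:2];return np.array([t[0]*cs+t[1]*sn,-t[0]*sn+t[1]*cs])*1e3
def at(u,v,z):
    o,D=rayw(*P(u,v));q=o+D*(z-o[2])/D[2];return rd(q).round(1)
zt=s['eef_pos'][2]-.182
print('tcp',rd(s['eef_pos']).round(1),'tip z',zt)
for n,u,v,z in[('bar in',220,315,zt),('bar out',190,308,zt),('lane in',582,315,zt),('lane out',632,308,zt),('lip L',527,205,.028),('lip R',658,205,.028),('lip L low',527,233,.012),('wallL',485,250,.018),('wallL2',482,330,.018),('wallR',645,300,.018),('bar inner edge',275,180,.031),('bar outer',150,180,.031),('hinge',370,150,.032)]:print(n,at(u,v,z))
E
```

```text
tcp [-132.6   39. ] tip z 0.04875212837960752
bar in [-122.4   73.3]
bar out [-121.    79.1]
lane in [-122.9    4.4]
lane out [-121.7   -5.4]
lip L [-107.    12.9]
lip R [-107.1  -15.1]
lip L low [-118.    10.4]
wallL [-120.    20.4]
wallL2 [-139.    20.7]
wallR [-132.4  -16.7]
bar inner edge [-100.5   63.9]
bar outer [-100.2   89.8]
hinge [-94.4  44.7]
```

Lane finger is centred (y 4.4 to -5.4) and the bar finger's inner edge is at 73 mm. The tip front is at x = -122 and the lip rear at -113. Pressing down to tip z ≈ 18 mm.

move_arm --pt "0 0 0.4 0 0 0" --pt "0 0 0.4 0 0 0" --pt "0 0 0.4 0 0 0" --pt "0 0 0.05 0 0 0" --pt "0 0 0 0 0 0" --pt "0 0 0 0 0 0"

```text
clock: 4.35
eef_pos: [0.4831, 0.1113, 0.1987]
tcp_rot: [-3.141, -0.0, 0.017]
wrist_force: [0.5, 0.1, 3.8]
opening: 0.0699
finger_force: 1.9
```

```bash
python3 - <<'E'
from workcell import readout,cams
import cv2,pickle,numpy as np
d={n:cams.get_image(n) for n in('wrist','side')};s=readout.observe();pickle.dump((d,s),open('w3.pkl','wb'))
print(s['clock'],s['eef_pos'],s['tcp_rot'],s['opening'],s['wrist_force'])
w=cv2.resize(d['wrist']['img'][0:350,160:480,::-1],None,fx=1.3,fy=1.3)
S=cv2.resize(d['side']['img'][170:310,250:400,::-1],None,fx=2.5,fy=2.5,interpolation=cv2.INTER_CUBIC)
h=max(w.shape[0],S.shape[0]);o=np.zeros((h,w.shape[1]+S.shape[1],3),np.uint8);o[:w.shape[0],:w.shape[1]]=w;o[:S.shape[0],w.shape[1]:]=S
print(o.shape);cv2.imwrite('pics/w3.png',o)
E
```

```text
4.45 [0.4830514  0.11128737 0.1987937 ] [-3.14139692e+00 -4.09098793e-04  1.71702583e-02] 0.06936653361473896 [-0.20098782 -0.07517151  5.00990181]
(455, 791, 3)
```

View pics/w3.png

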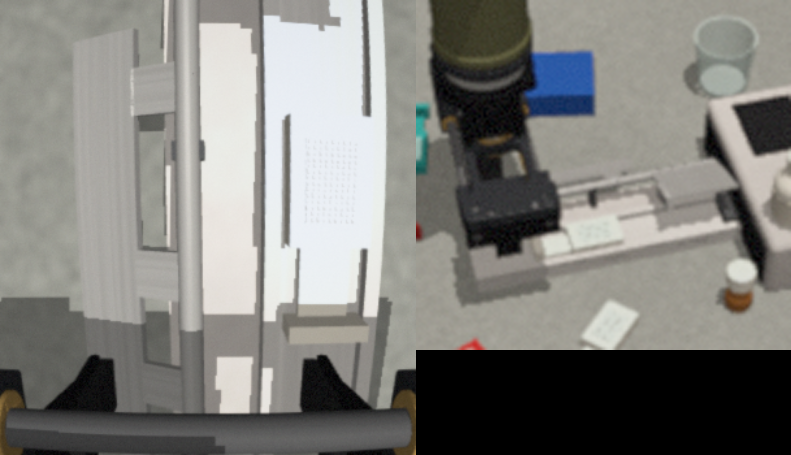

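The flap is open: the bar is tilted, the wrist force is 5 N up and the tips are at z ≈ 17 mm, with the cartridge lip just ahead of the lane finger. Pushing along the lane.

move_arm --pt "0.2 0 0 0 0 0" --pt "0.2 0 0 0 0 0" --pt "0.25 0 0 0 0 0" --pt "0.3 0 0 0 0 0" --pt "0.3 0 0 0 0 0" --pt "0.3 0 0 0 0 0" --pt "0.3 0 0 0 0 0" --pt "0.3 0 0 0 0 0" --pt "0.25 0 0 0 0 0" --pt "0.1 0 0 0 0 0"

```text
clock: 5.45
eef_pos: [0.5462, 0.1121, 0.1985]
tcp_rot: [-3.141, -0.0, 0.017]
wrist_force: [-3.6, 1.7, 4.2]
opening: 0.0695
finger_force: 2.4
```

move_arm --pt "0.2 0 0 0 0 0" --pt "0.2 0 0 0 0 0" --pt "0.2 0 0 0 0 0" --pt "0.1 0 0 0 0 0" --pt "0 0 0 0 0 0"

```text
clock: 5.95
eef_pos: [0.5636, 0.1123, 0.1986]
tcp_rot: [-3.141, -0.001, 0.017]
wrist_force: [-2.1, 2.0, 4.0]
opening: 0.0699
finger_force: 2.2
```

```bash
python3 - <<'E'
from workcell import readout,cams
import cv2,pickle,numpy as np
d={n:cams.get_image(n) for n in('wrist','side')};s=readout.observe();pickle.dump((d,s),open('w4.pkl','wb'))
print(s['clock'],s['eef_pos'],s['tcp_rot'],s['opening'],s['wrist_force'])
w=cv2.resize(d['wrist']['img'][0:350,160:480,::-1],None,fx=1.3,fy=1.3)
S=cv2.resize(d['side']['img'][170:310,250:400,::-1],None,fx=2.5,fy=2.5,interpolation=cv2.INTER_CUBIC)
h=max(w.shape[0],S.shape[0]);o=np.zeros((h,w.shape[1]+S.shape[1],3),np.uint8);o[:w.shape[0],:w.shape[1]]=w;o[:S.shape[0],w.shape[1]:]=S
cv2.imwrite('pics/w4.png',o)
E
```

```text
6.05 [0.56344296 0.11233819 0.19872904] [-3.14137948e+00 -1.48773402e-03  1.67967474e-02] 0.06944219109844486 [-1.58237529  2.00786927  3.96742109]
```

View pics/w4.png

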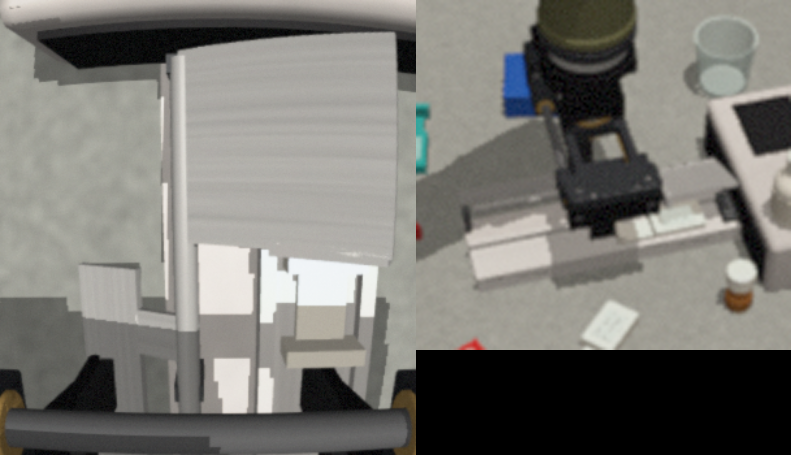

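The cartridge is under the lifted roof, pushed by its lip, with about 19 mm left. I slow down for the stop.

move_arm --pt "0.15 0 0 0 0 0" --pt "0.15 0 0 0 0 0" --pt "0.15 0 0 0 0 0" --pt "0.1 0 0 0 0 0" --pt "0.05 0 0 0 0 0" --pt "0 0 0 0 0 0"

```text
clock: 6.65
eef_pos: [0.5782, 0.1126, 0.1985]
tcp_rot: [-3.142, -0.0, 0.017]
wrist_force: [-2.9, 1.4, 3.5]
opening: 0.0695
finger_force: 2.2
```

move_arm --pt "0.04 0 0 0 0 0" --pt "0.04 0 0 0 0 0" --pt "0 0 0 0 0 0"

```text
clock: 6.95
eef_pos: [0.58, 0.1126, 0.1985]
tcp_rot: [3.142, -0.0, 0.017]
wrist_force: [-3.6, 2.1, 3.9]
opening: 0.0694
finger_force: 2.2
```

move_arm --pt "0.04 0 0 0 0 0" --pt "0.04 0 0 0 0 0" --pt "0 0 0 0 0 0"

```text
clock: 7.25
eef_pos: [0.5818, 0.1127, 0.1984]
tcp_rot: [3.141, 0.001, 0.017]
wrist_force: [-5.3, 2.2, 4.8]
opening: 0.0699
finger_force: 3.0
```

move_arm --pt "0.04 0 0 0 0 0" --pt "0 0 0 0 0 0"

```text
clock: 7.45
eef_pos: [0.5823, 0.1127, 0.1984]
tcp_rot: [3.141, 0.003, 0.017]
wrist_force: [-7.1, 1.8, 7.7]
opening: 0.0695
finger_force: 4.3
```

move_arm --pt "0.04 0 0 0 0 0" --pt "0 0 0 0 0 0"

```text
clock: 7.65
eef_pos: [0.5827, 0.1128, 0.1983]
tcp_rot: [3.141, 0.005, 0.016]
wrist_force: [-9.1, 2.4, 8.7]
opening: 0.0695
finger_force: 5.5
```

Force rises to 9 N along the lane right at the expected home position (TCP x .5827 against .5826 computed). I hold and check where the lip is.

move_arm --pt "0 0 0 0 0 0" --pt "0 0 0 0 0 0"

```text
clock: 7.85
eef_pos: [0.5826, 0.1128, 0.1983]
tcp_rot: [3.141, 0.005, 0.016]
wrist_force: [-9.4, 2.0, 9.1]
opening: 0.0693
finger_force: 5.5
```

```bash
python3 - <<'E'
from workcell import readout,cams
import cv2,pickle,numpy as np
c=cams.get_image('wrist');s=readout.observe();pickle.dump((c,s),open('w5.pkl','wb'))
print(s['clock'],s['eef_pos'],s['tcp_rot'],s['wrist_force'])
cv2.imwrite('pics/w5.png',cv2.resize(c['img'][150:350,160:480,::-1],None,fx=2.5,fy=2.5,interpolation=cv2.INTER_CUBIC))
E
```

```text
7.9 [0.58262058 0.1128382  0.19832555] [3.14060135 0.00455061 0.0164462 ] [-9.03933021  2.66568212  8.65260172]
```

View pics/w5.png

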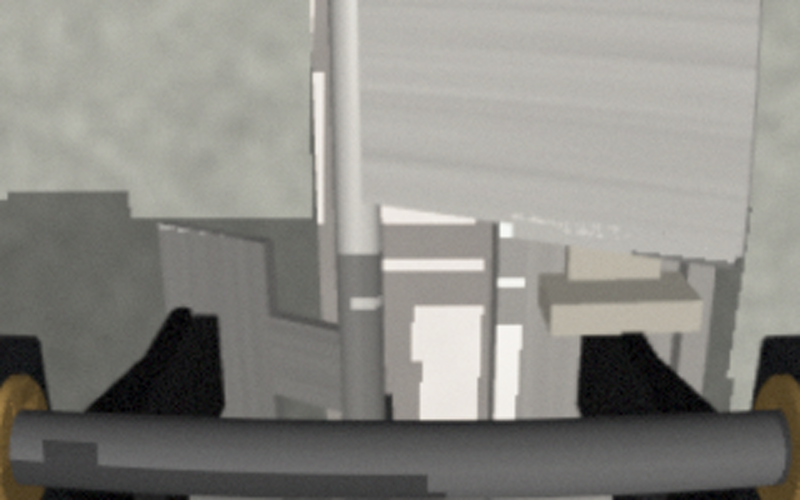

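The lip sits just ahead of the finger and outside the roof. The computed tip front of -24 mm equals the home lip position, and the stop force confirms it. I back off first, then raise gently so the flap closes under the finger.

move_arm --pt "-0.1 0 0 0 0 0" --pt "-0.2 0 0 0 0 0" --pt "-0.2 0 0 0 0 0" --pt "0 0 0 0 0 0" --pt "0 0 -0.1 0 0 0" --pt "0 0 -0.12 0 0 0" --pt "0 0 -0.12 0 0 0" --pt "0 0 -0.12 0 0 0" --pt "0 0 -0.12 0 0 0" --pt "0 0 -0.12 0 0 0"

```text
clock: 8.9
eef_pos: [0.5709, 0.1116, 0.2155]
tcp_rot: [3.14, 0.002, 0.017]
wrist_force: [-0.9, 0.1, 0.7]
opening: 0.0694
finger_force: 0.0
```

move_arm --pt "0 0 -0.2 0 0 0" --pt "0 0 -0.5 0 0 0" --pt "0 0 -0.8 0 0 0" --pt "0 0 -1 0 0 0" --pt "0 0 -1 0 0 0" --pt "0 0 -0.5 0 0 0" --pt "0 0 0 0 0 0" --pt "0 0 0 0 0 0"

```text
clock: 9.7
eef_pos: [0.5712, 0.1122, 0.3154]
tcp_rot: [3.141, 0.001, 0.017]
wrist_force: [0.2, 0.1, -0.9]
opening: 0.0696
finger_force: 0.0
```

```bash
python3 - <<'E'
from workcell import readout,cams
import cv2,pickle,numpy as np
d={n:cams.get_image(n) for n in('wrist','side')};s=readout.observe()
print(s['clock'],s['eef_pos'],s['wrist_force'],s['finger_force'])
w=cv2.resize(d['wrist']['img'][0:350,160:480,::-1],None,fx=1.3,fy=1.3)
S=cv2.resize(d['side']['img'][170:310,250:400,::-1],None,fx=2.5,fy=2.5,interpolation=cv2.INTER_CUBIC)
h=max(w.shape[0],S.shape[0]);o=np.zeros((h,w.shape[1]+S.shape[1],3),np.uint8);o[:w.shape[0],:w.shape[1]]=w;o[:S.shape[0],w.shape[1]:]=S
cv2.imwrite('pics/w6.png',o)
from h import *
r=np.array([.617,.0748,.022])
for x in(26,30):print(x,((projw(d['wrist'],tow(r,np.array([[x-48,13,28],[x-48,-15,28],[x-54,-15,28]])/1e3))-[160,0])*1.3).round(0).tolist())
print(((projw(d['wrist'],tow(r,np.array([[-8,64,31],[-8,90,31],[2,-18,31]])/1e3))-[160,0])*1.3).round(0).tolist())
E
```

```text
9.8 [0.57095536 0.11210696 0.31447269] [-0.66232039  1.17445279  0.01903154] 0.0
26 [[253.0, 264.0], [301.0, 265.0], [301.0, 275.0]]
30 [[253.0, 258.0], [302.0, 258.0], [301.0, 268.0]]
[[161.0, 241.0], [115.0, 242.0], [309.0, 223.0]]
```

View pics/w6.png

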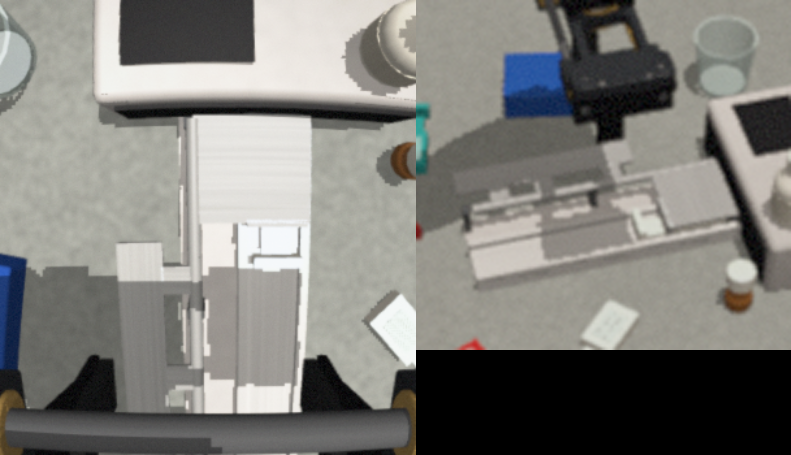

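The flap is shut, the lip is at rows 257–269 (prediction for x = 30 mm: 258–268), and the bystanders are untouched. Handing in.

```bash
python3 -c "
from workcell import manip
print(manip.sign_off())"
```

```text
the job is handed in; nothing more can be done
None
```

I pushed the cartridge home against the stop with the flap held open, let the flap spring shut over it, and handed the job in at about 10 s; the hand-in call returned no verdict.

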